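# Set the drilling jig with its thumbwheel and lock it with the pin

## Task

Get the drilling jig on the bench ready: with light fingertip pressure, roll the recessed thumbwheel by its exposed rim until the eye of the sliding tongue lines up with the eyes of the two fixed lugs - never push the tongue itself, by hand or with the pin. Then take the long locking pin (not the stubby one), push it from the robot's side through all three eyes until its square handle is home against the near lug, let go of it there, and leave the other things alone.

Things in the scene. Friction and masses are not known exactly. Their poses are not given: they have to be found in the camera images.
- jig: Drilling jig, fixed: aluminium base 120 x 170 x 10 mm, in its frame x -60..60, y -35..135 mm. Origin on the bench below the eyes. x: axis of the eyes, away from the robot's side (the pin goes in along +x). y: from lugs to wheel housing, the tongue's sliding direction. Two lugs (x -15..-7 and 7..15 mm, 28 mm wide, tops z = 70 mm), each with an 11 mm round eye at y = 0, z = 50 mm.
- lug_eye (a point): Mouth of the near lug's eye, in the lug face towards the robot's side: jig frame (-15, 0, 50) mm, jig axes.
- slot (a point): Centre of the wheel slot in the flat top of the grey housing (50 mm in x, 64 mm in y): jig frame (0, 85, 65) mm, jig axes. In it stands a knurled steel thumbwheel, 44 mm diameter, 16 mm wide, level axle along jig x; only its rim shows, the crest 4 to 10 mm above this point: it differs each time, feel for it. The rim does not yield.
- tongue: Steel tongue sliding between the lugs: 10 mm thick in x, 28 mm wide, top z = 70 mm, outline as the lugs, 11 mm eye. Origin on the jig's origin when in line (sides flush with the lugs). Moves along jig y only, -15..40 mm; starts 14 to 28 mm along +y (towards the wheel); stays where left.
- tongue_eye (a point): Centre of the tongue's eye, jig axes; in the jig frame (0, s, 50) mm, s = 0 in line. The wheel drives s the same way as its crest moves: a fingertip pressing the crest with 4 to 15 N and dragged 22 mm along jig -y over it moves s by -10 mm. Too light a touch slips, over 40 N is forcing.
- pin: Long locking pin, steel, about 90 g, lying on the bench: square handle 40 x 16 x 16 mm, round shank 8 mm diameter, 45 mm long, tapered end. Origin in the middle of the handle's underside, x along the shank to the tip (handle x -20..20 mm, shank to x = 65 mm); axis at z = 8 mm.
- pin_tip (a point): End of the long pin's shank, on its axis; pin frame (65, 0, 8) mm.
- short_pin: Stubby pin, a bystander: the same square handle, but a shank only 18 mm long. Origin and axes as for the long pin.
- marker: Black marker pen, 135 mm long, lying; a bystander.
- cup: Paper cup, 85 mm high; a bystander.
- bottle: Clear water bottle, 200 mm high; a bystander.
- screwdriver: Screwdriver with a black handle, lying; a bystander.
- tin: Flat open steel tin, 90 x 120 x 30 mm; a bystander.
- tape: Tape measure, 68 x 36 x 62 mm; a bystander.
There are look-alikes about, which are no part of the job. Leave any turquoise look-alike of the pin alone.

How it is judged (in metres and radians):
On the way, in this order (a step that is already met when the one before it is completed fails the run):
1. a fingertip presses the rim of the thumbwheel and rolls the tongue at least 4 mm by it (tongue moving, finger on the wheel) (contact force between the fingers and wheel_c0 above 1 N and distance of tongue_eye from where it was at the start of the episode above 0.004 m), for 0.05 s.
2. the tongue's eye is in line with the lugs' eyes within 3 mm, finger off the wheel, the pin not yet in (y of tongue_eye in the frame of jig between -0.003 and 0.003 m and contact force between the fingers and wheel_c0 below 0.2 N and distance between pin_tip and tongue_eye above 0.02 m), for 0.2 s.
At the end, for the whole second after the job is handed in: Tongue in line with the lugs within 4 mm; the long pin released and at rest through all three eyes along jig x (0.2 rad), tip 25 mm or more beyond the tongue's middle (30 = handle touching the lug), within 8 mm sideways and 10 mm in height of the eyes' axis (y of tongue_eye in the frame of jig between -0.004 and 0.004 m and x of pin_tip in the frame of jig above 0.025 m and y of pin_tip in the frame of jig between -0.008 and 0.008 m and z of pin_tip in the frame of jig between 0.04 and 0.06 m and angle between the x axis of pin and the x axis of jig, either way round below 0.2 rad and linear speed of pin below 0.01 m/s and contact force between the fingers and pin below 0.05 N).
It fails at once if the thumbwheel is forced: the fingers press on it with more than 40 N (contact force between the fingers and wheel_c0 above 40 N).
It fails at once if the robot pushes the tongue itself (over 2 N) (contact force between any of the fingers, the arm and tongue above 2 N).
It fails at once if the pin pushes the tongue while it is more than 5 mm out of line (contact force between pin and tongue above 2 N and (y of tongue_eye in the frame of jig above 0.005 m or y of tongue_eye in the frame of jig below -0.005 m)).
It fails at once if a bystander is moved by more than 30 mm (distance of any of short_pin, marker, cup, bottle, screwdriver, tin, tape from where it was at the start of the episode above 0.03 m).
It also fails if it takes over 72 s, if anything falls off the work surface, if the arm or the gripper's body presses on something with over 40 N, if the wrist force passes 120 N, or if a joint passes its speed limit or range.

## Robot

A 6-joint arm with a two-finger parallel gripper is mounted at the origin on the work surface. World frame = base frame: x ahead of the robot, y to its left, z up, the work surface at z = 0. Lengths are in mm, angles in degrees, forces in N, time in s.
With the tool pointing down it reaches from about 325 to 925 mm from the base axis. Payload 3.1 kg.
Tool frame: the origin (TCP) lies at the very end of the fingers, on their centre line; the grasp point (between the pads) lies grasp_offset behind it (grasp_offset is the distance from the TCP to the grasp point, in mm); z points along the fingers, y is the line along which they close (so a half turn about z gives the same grasp; the last joint's range is limited). The gripper opens to 85 mm and grips with 20 to 120 N. Pads are 22 mm wide; open, the fingers measure 114 mm over their backs; the gripper's body (76 mm by 85 mm) begins 54 mm behind the grasp point. The pads swing forward as they close: fully open they stand 13 mm farther back than shut.
Start: joints at [59.92, 12.427, 92.441, -0, 75.132, -6.429], TCP at [250.718, 572.52, 231.3] pointing down, gripper open.
Joint ranges: [-157.48, 157.48], [-44.54, 120.13], [17.64, 146.25], [-64.5, 244.5], [7.68, 150.69], [-147.95, 147.95]. Speed limits (degrees/s): [159.86, 159.86, 180, 180, 180, 180].

## Interface

Orientations are given as [roll, pitch, yaw] about the fixed x, y, z axes, in that order (R = Rz(yaw) Ry(pitch) Rx(roll)).
In Python, from station import * gives the robot as it stands. Calls block until the motion is done:
- goto(position, orientation): joint-space move of the TCP to a pose.
- move_l(position, attitude=None, speed=150): straight line of the TCP; attitude=None keeps the orientation; speed is the mean speed in mm/s.
- move_j(angles): joint-space move.
- grip(opening, squeeze=None): finger opening in mm; squeeze is the grip in N (None keeps the last); returns when the fingers have stopped.
- wait(seconds).
- solve_ik(position, orientation): joint angles nearest the present ones, or None.
- get_obs(): the state.
- get_image(name): name is "scene" or "top" or "wrist"; returns the picture (420x560x3 uint8, red, green, blue); there is no depth.
- get_calibration(name): a dict with "fx", "fy", "cx", "cy" (pixels), "D" ([k1, k2, p1, p2, k3] as OpenCV has them; the pictures are not rectified), "R" (3x3) and "t" (3): a world point X has camera coordinates R X + t; the wrist camera has in their place "mount" (4x4, takes a point from camera to tool coordinates, whose origin is the TCP and whose axes are the flange's). Camera axes: x right, y down, z forward; pixel columns grow to the right and rows downward; lengths in mm; the calibration is good to about 2 mm. A picture is of the moment at which its call begins: read the wrist's pose just before it. get_calibration takes no time and is no camera call.
A pose or a line that the arm cannot do raises Unreachable and nothing moves.
- sign_off(): hands the job in; it is judged then, once.
Trained networks look in the newest picture that a camera, given by its name, has taken for a name from the list of things; names that differ only in an ending like _2 or _b are one class to them, and where a whole thing is asked for, a point or a joint stands for the part that bears it (a point fixed in the world has none). Each returns a list of dicts, best first, with "score" (0 to 1); they miss things now and then, are a little off and sometimes report something else, mostly with a low value. They report only what shows in the picture. A call takes as long as a camera call. They do not tell look-alikes from the thing itself.
- spot_in(name, camera): "extent" ([centre column, centre row, width, height] in pixels, round what is visible of it).
- regions_of(name, camera): "region" (420x560 bool, what is visible of it) and "extent" ([centre column, centre row, width, height] in pixels, round what is visible of it).
The state is a dict: "t": time; "joint_pos": joint angles; "qvel": joint speeds; "effort": joint torques, N m; "tcp_pos": TCP position; "ee_rot": TCP orientation; "wrist_force": force on the tool from outside, world axes, zero at the start; "moment": the same for the moment, N m; "grip_width": finger opening in mm; "grip_force": force on a finger pad.
Only numpy, scipy, OpenCV 4.12 (cv2) and the standard library are available. Lean on these libraries where they do the work, as an engineer would, in place of code of your own. Each camera call takes 0.05 s, during which the arm holds its last target. There are 200 camera calls.

## Working session

There is one attempt and no reset: what is moved stays moved. The work goes in short steps, each a Python script; the robot and the scene stay as the last script left them, time stands still between calls to the robot, and variables do not carry over. Pictures are saved under pics/ and viewed, at most 10 in all, crops included, and the job is handed in when it is done.

```bash
mkdir -p pics; ls
python3 - <<'E'
from station import *
import cv2,numpy as np
o=get_obs();print({k:np.round(v,2) for k,v in o.items()})
for n in("scene","top","wrist"):
    im=get_image(n);cv2.imwrite(f"pics/{n}0.png",im[:,:,::-1])
    c=get_calibration(n);print(n,{k:np.round(v,3).tolist() for k,v in c.items()})
    for th in("jig","pin","short_pin","tongue_eye","slot","lug_eye","pin_tip"):
        print(n,th,[(round(d["score"],2),np.round(d["extent"]).astype(int).tolist()) for d in spot_in(th,n)][:4])
print(get_obs()["t"])
E
```

```text
pics
{'t': np.float64(0.0), 'joint_pos': array([59.92, 12.48, 92.53, -0.  , 75.13, -6.43]), 'qvel': array([-0.11, -0.05,  0.03,  0.01,  0.01, -0.01]), 'effort': array([ 0.000e+00, -3.968e+01, -3.039e+01,  0.000e+00,  1.000e-02,
       -0.000e+00]), 'tcp_pos': array([250.28, 571.79, 229.92]), 'ee_rot': array([-1.7986e+02, -2.0000e-02,  1.5635e+02]), 'wrist_force': array([ 0.05,  0.56, -0.02]), 'moment': array([ 0.01, -0.  ,  0.01]), 'grip_force': np.float64(0.0), 'grip_width': np.float64(85.68)}
scene {'fx': 476.448, 'fy': 476.448, 'cx': 279.223, 'cy': 213.919, 'D': [-0.168, 0.0, 0.0, 0.0, 0.0], 'R': [[0.16, 0.987, 0.014], [0.753, -0.113, -0.648], [-0.638, 0.114, -0.762]], 't': [-121.082, -360.88, 1547.795]}
scene jig [(0.58, [300, 233, 68, 46])]
scene pin [(0.72, [111, 243, 25, 20]), (0.65, [202, 236, 18, 26])]
scene short_pin [(0.55, [144, 290, 36, 49])]
scene tongue_eye [(0.57, [291, 221, 14, 16])]
scene slot [(0.87, [297, 230, 71, 50]), (0.67, [418, 233, 38, 70])]
scene lug_eye []
scene pin_tip [(0.71, [109, 243, 25, 26]), (0.67, [206, 235, 18, 25]), (0.33, [297, 232, 68, 45])]
to
[... 248 characters left out ...]

top pin [(0.66, [452, 223, 25, 29]), (0.58, [350, 220, 15, 35]), (0.2, [153, 285, 30, 81])]
top short_pin [(0.56, [400, 215, 11, 23])]
top tongue_eye [(0.59, [257, 210, 19, 7])]
top slot [(0.89, [250, 211, 82, 65])]
top lug_eye [(0.76, [251, 212, 81, 64]), (0.75, [342, 138, 32, 37])]
top pin_tip [(0.73, [452, 224, 25, 25]), (0.68, [349, 220, 24, 36])]
wrist {'fx': 317.967, 'fy': 317.967, 'cx': 272.119, 'cy': 214.045, 'D': [-0.017, 0.0, 0.0, 0.0, 0.0], 'mount': [[0.0, -0.961, -0.276, 70.07], [1.0, 0.001, -0.001, -0.513], [0.001, -0.276, 0.961, -142.615], [0.0, 0.0, 0.0, 1.0]]}
wrist jig []
wrist pin []
wrist short_pin []
wrist tongue_eye []
wrist slot []
wrist lug_eye []
wrist pin_tip []
1.2
```

Run:
```python
import cv2
a=cv2.imread("pics/top0.png");b=cv2.imread("pics/scene0.png")
cv2.imwrite("pics/topc.png",cv2.resize(a[90:310,180:480],None,fx=2.66,fy=2.66,interpolation=3))
cv2.imwrite("pics/scenec.png",cv2.resize(b[140:340,80:360],None,fx=2.8,fy=2.8,interpolation=3))
```

```text
(no output)
```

View pics/topc.png

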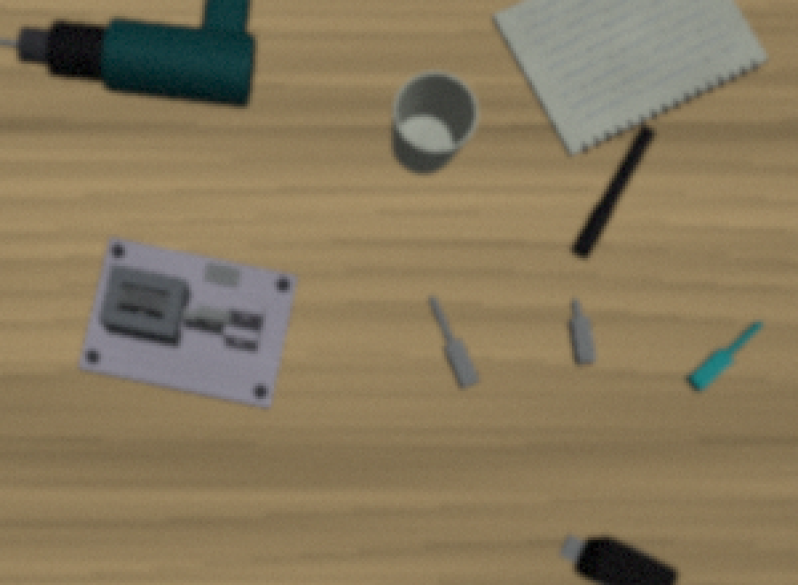

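View pics/scenec.png

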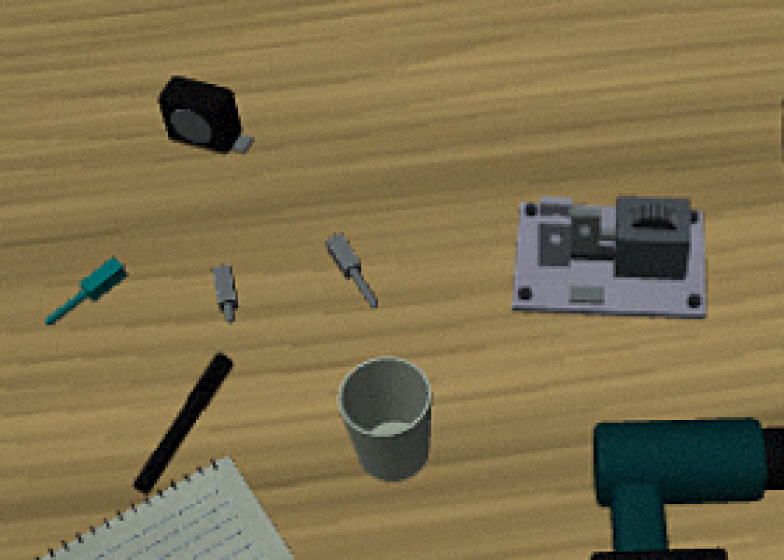

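```bash
cat > h.py <<'E'
from station import *
import cv2,numpy as np
from scipy.spatial.transform import Rotation as Ro
def cam(n,obs=None):
    c=get_calibration(n);K=np.array([[c["fx"],0,c["cx"]],[0,c["fy"],c["cy"]],[0,0,1]]);D=np.array(c["D"])
    if n!="wrist":R=np.array(c["R"]);t=np.array(c["t"])
    else:
        T=np.eye(4);T[:3,:3]=Ro.from_euler("xyz",obs["ee_rot"],degrees=True).as_matrix();T[:3,3]=obs["tcp_pos"]
        M=np.linalg.inv(T@np.array(c["mount"]));R=M[:3,:3];t=M[:3,3]
    return K,D,R,t
def unproj(C,px,z):
    K,D,R,t=C;px=np.asarray(px,float).reshape(-1,1,2)
    d=cv2.undistortPoints(px,K,D)[:,0];d=np.c_[d,np.ones(len(d))]@R
    o=-R.T@t;return o+d*((z-o[2])/d[:,2])[:,None]
def proj(C,X):
    K,D,R,t=C;return cv2.projectPoints(np.asarray(X,float).reshape(-1,3),cv2.Rodrigues(R)[0],t,K,D)[0][:,0]
def J(P,pose):  # jig xyz->world; pose=x,y,yaw deg
    P=np.asarray(P,float).reshape(-1,3);a=np.radians(pose[2]);c,s=np.cos(a),np.sin(a)
    return P@np.array([[c,s,0],[-s,c,0],[0,0,1]])+[pose[0],pose[1],0]
def fitjig(C,px,z=10):
    w=unproj(C,px,z)[:,:2];m=np.array([[60,135],[60,-35],[-60,-35],[-60,135.]])
    A,B=m-m.mean(0),w-w.mean(0);a=np.arctan2((A[:,0]*B[:,1]-A[:,1]*B[:,0]).sum(),(A*B).sum())
    R=np.array([[np.cos(a),-np.sin(a)],[np.sin(a),np.cos(a)]]);t=w.mean(0)-R@m.mean(0)
    print("resid",np.round(w-(m@R.T+t),1).tolist());return np.r_[t,np.degrees(a)]
E
python3 - <<'E'
from h import *
C=cam("top")
f=lambda p:np.array(p)/2.66+[180,90]
pose=fitjig(C,f([(110,238),(297,275),(268,408),(80,368)]));print(pose)
w=unproj(C,f([(432,297),(450,340),(470,385)]),8);print(w)
for k in range(3): pass
yaw=pose[2]+180
p=J([0,25,0],pose)[0];p[2]=190
goto(p.tolist(),[180,0,yaw])
wait(.3)
o=get_obs();print(o["tcp_pos"],o["ee_rot"],o["joint_pos"],o["t"])
im=get_image("wrist");cv2.imwrite("pics/w1.png",im[:,:,::-1])
for n in("jig","tongue","tongue_eye","slot"):print(n,[(round(d["score"],2),np.round(d["extent"]).astype(int).tolist()) for d in spot_in(n,"wrist")][:4])
np.save("o1.npy",o,allow_pickle=True)
E
```

```text
resid [[-1.3, -0.8], [0.1, 1.0], [0.6, 2.0], [0.6, -2.3]]
[542.77074334  30.06863464 -11.66029974]
[[ 575.49844522 -133.7790454     8.        ]
 [ 537.26834924 -148.59282875    8.        ]
 [ 497.78776448 -164.91228701    8.        ]]
[547.80915071  55.0342052  190.02674817] [1.79997451e+02 2.12793251e-03 1.68387555e+02] [-1.56882641e+00  5.66532122e+00  1.04758168e+02  2.28221352e-03
  6.95739708e+01 -7.99571781e+01] 3.6417
jig [(0.74, [298, 193, 174, 108]), (0.45, [5, 254, 9, 31])]
tongue [(0.59, [283, 205, 47, 18])]
tongue_eye [(0.66, [282, 204, 47, 27])]
slot [(0.67, [134, 378, 86, 82]), (0.58, [297, 194, 171, 115]), (0.49, [540, 244, 39, 68])]
```

View pics/w1.png

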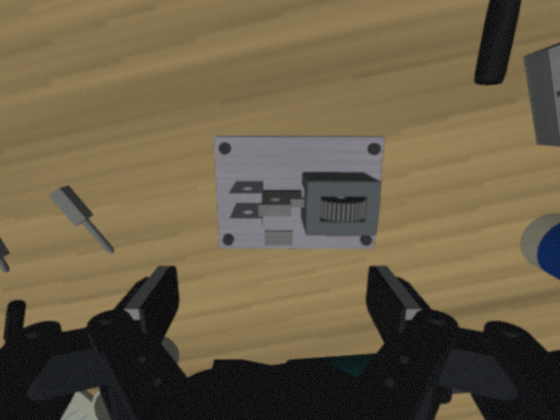

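```bash
cat > jigfit.py <<'E'
from h import *
def corners(im,C,pose0):
    # plate colour: bluish vs wood; edge lines from the mask hull, ordered as model corners by the coarse pose
    I=im.astype(int);m=((I[:,:,2]-I[:,:,0]>-5)).astype(np.uint8)
    q=proj(C,J([[60,135,10],[60,-35,10],[-60,-35,10],[-60,135,10]],pose0))
    w=np.zeros_like(m);cv2.fillConvexPoly(w,cv2.convexHull(q.astype(np.int32)),1);w=cv2.dilate(w,np.ones((25,25)))
    m=cv2.morphologyEx(m*w,cv2.MORPH_OPEN,np.ones((5,5)))
    n,l,st,_=cv2.connectedComponentsWithStats(m);k=1+st[1:,4].argmax()
    g=cv2.findContours((l==k).astype(np.uint8),0,1)[0];c=max(g,key=len)
    b=cv2.boxPoints(cv2.minAreaRect(c));ap=cv2.approxPolyDP(cv2.convexHull(c),6,True)[:,0]
    print("approx",ap.tolist())
    return np.array([b[np.linalg.norm(b-p,axis=1).argmin()] for p in q]),q
E
python3 - <<'E'
from jigfit import *
o=np.load("o1.npy",allow_pickle=True).item();C=cam("wrist",o)
im=cv2.imread("pics/w1.png")[:,:,::-1]
p0=np.array([542.77,30.07,-11.66])
b,q=corners(im,C,p0);print(b.tolist(),q.round().tolist())
pose=fitjig(C,b);print(pose)
for s in(0,):
  print(proj(C,J([[-15,0,50],[-15,0,70],[0,0,70],[15,0,70],[0,53,65],[0,85,65],[-25,53,65],[-25,117,65]],pose)).round(1).tolist())
cv2.imwrite("pics/w1c.png",cv2.resize(im[125:260,205:395,::-1],None,fx=4.2,fy=4.2,interpolation=cv2.INTER_CUBIC))
E
```

```text
approx [[382, 137], [372, 247], [220, 246], [215, 137]]
[[382.0, 247.0], [215.0, 247.0], [215.0, 137.0], [382.0, 137.0]] [[373.0, 248.0], [217.0, 247.0], [212.0, 134.0], [384.0, 134.0]]
resid [[0.3, 6.9], [-3.3, -4.5], [1.4, 1.3], [1.6, -3.7]]
[544.76286779  31.89372437 -11.15367834]
[[247.0, 188.4], [245.2, 193.1], [245.7, 210.2], [246.3, 226.9], [307.0, 208.3], [343.7, 208.0], [307.7, 179.8], [382.9, 179.4]]
```

View pics/w1c.png

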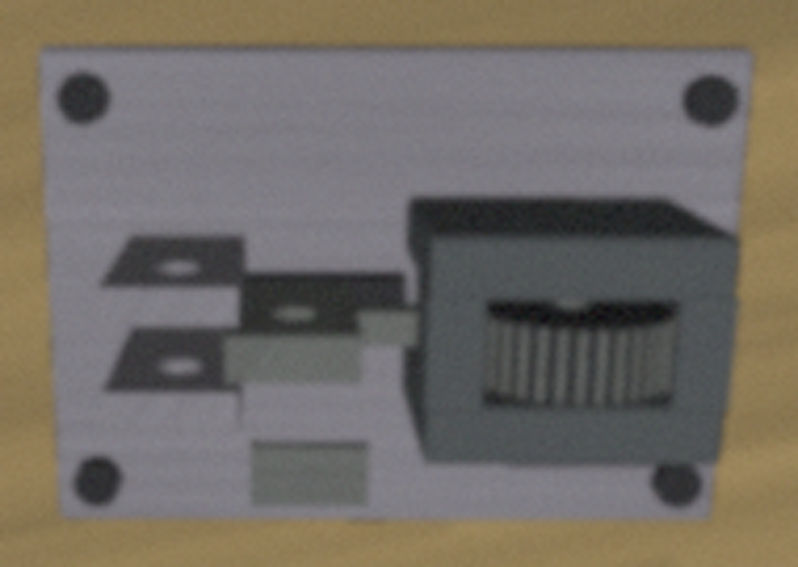

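```bash
cat > ls.py <<'E'
from h import *
from scipy.optimize import least_squares
def fit(C,pts,x0):
    # pts: (pixel, model(s)->jig xyz); unknown x,y,yaw,s
    px=np.array([p for p,_ in pts])
    f=lambda v:(proj(C,J([m(v[3]) for _,m in pts],v[:3]))-px).ravel()
    r=least_squares(f,x0,loss="soft_l1",x_scale=[10,10,1,10]);return r.x,f(r.x).reshape(-1,2).round(1)
K=lambda *a:(lambda s:list(a))
T=lambda *a:(lambda s:[a[0],a[1]+s,a[2]])
E
python3 - <<'E'
from ls import *
o=np.load("o1.npy",allow_pickle=True).item();C=cam("wrist",o)
g=lambda *p:(np.array(p)+.5)/4.2+[205,125]-.5
pts=[(g(42,47),K(-60,-35,10)),(g(752,50),K(-60,135,10)),(g(712,517),K(60,135,10)),(g(62,516),K(60,-35,10)),
(g(432,237),K(-25,53,65)),(g(738,237),K(-25,117,65)),(g(718,464),K(25,117,65)),(g(428,462),K(25,53,65)),
(g(180,268),K(-15,0,50)),(g(180,366),K(7,0,50)),(g(295,313),T(-5,0,50)),(g(102,286),K(-15,-14,70)),(g(106,390),K(7,-14,70)),(g(225,335),T(-5,-14,70)),(g(361,335),T(-5,14,70))]
v,r=fit(C,pts,[544,31,-11,20]);print(v.round(2),r.tolist())
np.save("jig.npy",v)
# pin in the same picture
print(unproj(C,[(112,251),(65,192)],8))
E
```

```text
[544.52  31.64 -11.74  24.98] [[-0.9, -0.5], [2.1, -0.7], [0.6, 1.2], [-0.5, 1.1], [0.1, -0.8], [2.4, -0.5], [1.7, 0.8], [-0.8, 1.1], [-0.6, -0.3], [-0.2, -0.1], [-0.4, -0.1], [-0.5, 0.1], [-0.5, 0.3], [-0.0, 0.0], [0.4, 0.1]]
[[ 576.13639796 -132.03727488    8.        ]
 [ 502.83656135 -158.40171049    8.        ]]
```

Run:
```python
from h import *
v=np.load("jig.npy");yaw=v[2]+180;ori=[180,0,yaw]
P=lambda x,y,z:J([x,y,z],v[:3])[0].tolist()
grip(0,20)
goto(P(0,89,90),ori)
move_l(P(0,89,79),speed=60);wait(.2)
f0=np.array(get_obs()["wrist_force"]);print(f0,get_obs()["t"],get_obs()["tcp_pos"],get_obs()["grip_width"])
z=79
while z>67:
    z-=.5;move_l(P(0,89,z),speed=20)
    o=get_obs();f=np.array(o["wrist_force"])-f0
    if abs(f[2])>1.5:
        print(z,f.round(1),o["tcp_pos"][2],round(o["t"],2))
        if f[2]>4:break
wait(.2);o=get_obs();print(o["wrist_force"]-f0,o["tcp_pos"],o["t"])
np.save("st.npy",np.r_[z,f0])
```

```text
[-0.35665077  0.00834129 -1.17725121] 5.7417 [563.00804842 118.56534711  79.55020373] -0.047663251343952696
77.5 [0.2 0.2 2.2] 77.42636532451621 6.49
76.0 [0.  0.2 2. ] 75.95967250305009 7.24
74.5 [-0.1 -0.2  2.9] 74.7089212964119 7.99
74.0 [-2.4 -0.4  6.3] 74.61556592084759 8.24
[-1.86911327 -0.62456928  6.75484194] [562.79582683 118.78774991  74.62918303] 8.4417
```

```bash
cat > roll.py <<'E'
from h import *
v=np.load("jig.npy");yaw=v[2]+180;ori=[180,0,yaw]
P=lambda x,y,z:J([x,y,z],v[:3])[0].tolist()
def stroke(y0,y1,zc,F=9,approach=True):
    f0=np.load("st.npy")[1:];log=[]
    if approach:
        goto(P(0,y0,zc+5),ori);move_l(P(0,y0,zc+2),speed=60)
        wait(.1);f0=np.array(get_obs()["wrist_force"])
        move_l(P(0,y0,zc),speed=15)
    z=zc;y=y0;sg=np.sign(y1-y0)
    while (y1-y)*sg>1e-6:
        f=get_obs()["wrist_force"]-f0
        if f[2]>25: move_l(P(0,y,zc+5));print("too hard",f);break
        z=z+np.clip((f[2]-F)*.04,-.3,.3);y+=sg*min(2,abs(y1-y));move_l(P(0,y,z),speed=15)
        o=get_obs();log.append((round(y,1),round(z,2),*(o["wrist_force"]-f0).round(1)))
    move_l(P(0,y,z+6),speed=60)
    print(log[::2],round(get_obs()["t"],2));return z
E
python3 - <<'E'
from roll import *
z=stroke(89,77,73.8,approach=False)
o=get_obs();im=get_image("wrist");cv2.imwrite("pics/w2.png",im[:,:,::-1])
np.save("o2.npy",o,allow_pickle=True)
print([(round(d["score"],2),np.round(d["extent"],1).tolist()) for d in spot_in("tongue_eye","wrist")][:4])
print(proj(cam("wrist",o),J([[-5,s,50] for s in(0,20,25)]+[[-5,25,70],[-15,0,50]],v[:3])).round(1).tolist())
E
```

```text
[(np.int64(87), np.float64(73.71), np.float64(-1.2), np.float64(2.5), np.float64(7.4)), (np.int64(83), np.float64(73.56), np.float64(-1.7), np.float64(2.2), np.float64(7.8)), (np.int64(79), np.float64(73.49), np.float64(-1.9), np.float64(1.9), np.float64(9.1))] 10.39
[(0.8, [181.3, 246.1, 93.5, 49.6])]
[[140.1, 239.6], [174.5, 239.6], [183.1, 239.7], [172.7, 253.3], [138.1, 223.1]]
```

View pics/w2.png

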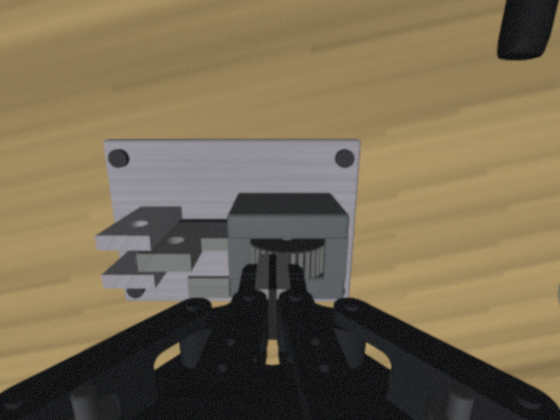

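Run:
```python
from roll import *
for k in range(3): z=stroke(91.5,78,73.7)
o=get_obs();im=get_image("wrist");cv2.imwrite("pics/w3.png",cv2.resize(im[170:310,80:280,::-1],None,fx=4,fy=4,interpolation=2))
np.save("o3.npy",o,allow_pickle=True)
print(proj(cam("wrist",o),J([[-5,s,50] for s in(0,5)]+[[-5,0,70],[-15,0,50]],v[:3])).round(1).tolist())
```

```text
[(np.float64(89.5), np.float64(73.53), np.float64(-2.6), np.float64(1.4), np.float64(4.9)), (np.float64(85.5), np.float64(73.23), np.float64(-2.3), np.float64(2.6), np.float64(5.8)), (np.float64(81.5), np.float64(73.0), np.float64(-3.6), np.float64(2.8), np.float64(8.2)), (np.float64(78.0), np.float64(72.94), np.float64(-2.9), np.float64(2.1), np.float64(7.7))] 13.57
[(np.float64(89.5), np.float64(73.57), np.float64(-1.6), np.float64(0.8), np.float64(5.9)), (np.float64(85.5), np.float64(73.33), np.float64(-2.6), np.float64(1.0), np.float64(6.9)), (np.float64(81.5), np.float64(73.17), np.float64(-2.3), np.float64(2.6), np.float64(8.1)), (np.float64(78.0), np.float64(73.08), np.float64(-2.2), np.float64(2.2), np.float64(8.2))] 16.66
[(np.float64(89.5), np.float64(73.5), np.float64(-2.1), np.float64(0.3), np.float64(4.5)), (np.float64(85.5), np.float64(73.23), np.float64(-2.7), np.float64(1.1), np.float64(6.4)), (np.float64(81.5), np.float64(73.01), np.float64(-3.9), np.float64(0.6), np.float64(6.9)), (np.float64(78.0), np.float64(72.87), np.float64(-3.3), np.float64(0.7), np.float64(7.5))] 19.74
[[137.9, 240.0], [146.5, 240.0], [122.3, 253.7], [135.9, 223.5]]
```

View pics/w3.png

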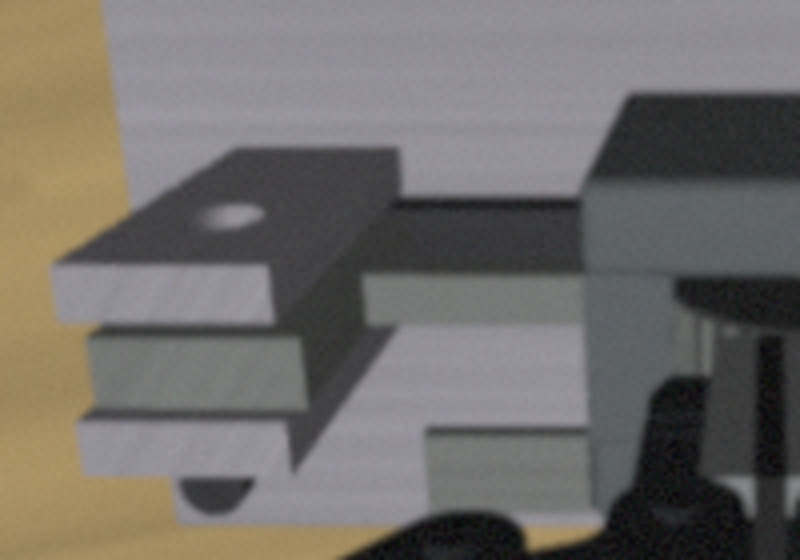

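Run:
```python
from roll import *
z=stroke(88,79.8,73.5)
move_l(P(0,79.8,90),speed=150)
o=get_obs();im=get_image("wrist");cv2.imwrite("pics/w4.png",im[:,:,::-1]);cv2.imwrite("pics/w4c.png",cv2.resize(im[150:290,80:280,::-1],None,fx=4,fy=4,interpolation=2))
np.save("o4.npy",o,allow_pickle=True)
```

```text
[(np.float64(86.0), np.float64(73.33), np.float64(-1.9), np.float64(-0.4), np.float64(5.8)), (np.float64(82.0), np.float64(73.06), np.float64(-2.0), np.float64(0.2), np.float64(6.8)), (np.float64(79.8), np.float64(72.86), np.float64(-2.3), np.float64(2.1), np.float64(6.5))] 22.31
```

View pics/w4c.png

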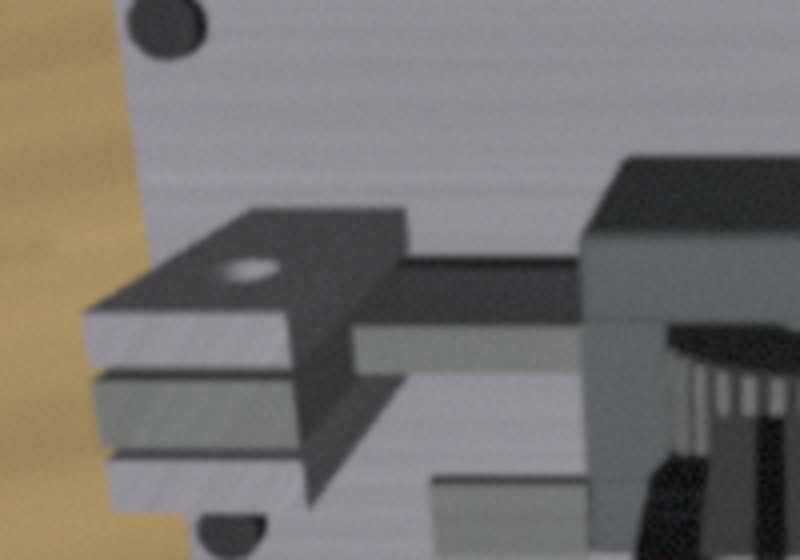

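```bash
cat > pinfit.py <<'E'
from h import *
def pinmask(im,C,ctr,r=70):
    I=im.astype(int);m=((I[:,:,2]-I[:,:,0]>-18)).astype(np.uint8)   # grey against wood
    c=proj(C,[[ctr[0],ctr[1],8]])[0];e=proj(C,[[ctr[0]+r,ctr[1],8]])[0]
    w=np.zeros_like(m);cv2.circle(w,tuple(int(a) for a in c),int(np.linalg.norm(c-e)),1,-1)
    return m*w
E
python3 - <<'E'
from ls import *
o1=np.load("o1.npy",allow_pickle=True).item();o4=np.load("o4.npy",allow_pickle=True).item()
g=lambda *p:(np.array(p)+.5)/4.-.5+[80,150]
a=[((85,312),(-15,-14,70)),((290,312),(-15,14,70)),((90,370),(-7,-14,70)),((295,370),(-7,14,70)),((107,460),(7,-14,70)),((304,460),(7,14,70)),((112,515),(15,-14,70)),((247,270),(-15,0,50)),((583,235),(-25,53,65))]
from scipy.optimize import least_squares
C4=cam("wrist",o4)
v,r=fit(C4,[(g(*p),K(*m)) for p,m in a],[544,31,-11.7,0]);print(v.round(2),r.tolist())
v1=np.load("jig.npy");v1[:3]=.5*(v1[:3]+v[:3]);v1[2]=-11.74 if abs(v[2]+11.74)>1 else v1[2];v1[3]=0;np.save("jig2.npy",v1);print(v1)
# look at the pin
ctr=np.array([537,-147.]);yaw=20
goto([ctr[0],ctr[1],110],[180,0,yaw]);grip(60);wait(.2)
o=get_obs();print(o["t"],o["joint_pos"].round(0));im=get_image("wrist");cv2.imwrite("pics/w5.png",im[:,:,::-1]);np.save("o5.npy",o,allow_pickle=True)
E
```

```text
[544.82  31.64 -12.23   0.  ] [[-0.1, -0.0], [-0.1, 0.5], [0.7, -0.7], [0.0, -0.2], [-0.1, 0.1], [0.2, 0.6], [0.6, -0.8], [-0.5, 0.2], [-0.8, 0.1]]
[544.66852077  31.63827852 -11.98295371   0.        ]
25.25 [-23.  12. 107.  -0.  61.  47.]
```

View pics/w5.png

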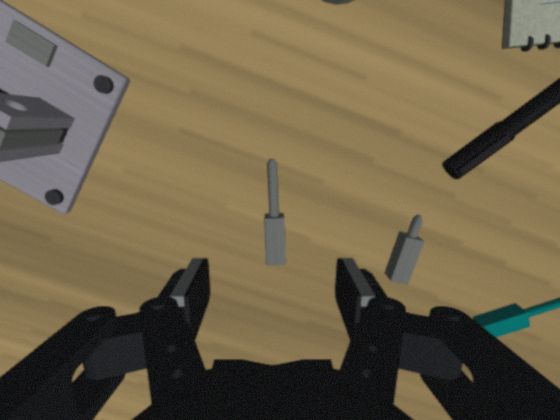

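Run:
```python
from h import *
import station;print(getattr(station,"grasp_offset",None))
o=np.load("o5.npy",allow_pickle=True).item();C=cam("wrist",o)
t=unproj(C,[(272,158)],8)[0];h=unproj(C,[(264,214),(285,214),(287,264),(266,264)],16)
print(t,h.round(1).tolist())
f=h[:2].mean(0);b=h[2:].mean(0);print("handle L",np.linalg.norm(f-b),"W",np.linalg.norm(h[0]-h[1]),"f-tip",np.linalg.norm((t-f)[:2]))
d=(t-b)[:2];yaw=np.degrees(np.arctan2(d[1],d[0]));u=d/np.linalg.norm(d)
c=.5*(f+b)[:2];c2=t[:2]-u*65;print("centre",c,c2,yaw)
c=.5*(c+c2);np.save("pin.npy",np.r_[c,yaw])
g=c-5*u;ori=[180,0,yaw]
move_l([*g,60],ori,speed=150);move_l([*g,4],speed=80);wait(.2)
print(get_obs()["tcp_pos"],get_obs()["wrist_force"])
grip(0,50);print(get_obs()["grip_width"],get_obs()["grip_force"])
move_l([*g,90],speed=150);wait(.2);o=get_obs();print(o["grip_width"],o["grip_force"],o["t"])
```

```text
18.700000000000003
[ 578.07365451 -132.44095093    8.        ] [[536.4, -141.0, 16.0], [542.0, -156.3, 16.0], [503.0, -172.7, 16.0], [497.2, -156.7, 16.0]]
handle L 42.2324662356556 W 16.25776076407654 f-tip 42.15328285095619
centre [ 519.63954334 -156.6991814 ] [ 518.01932767 -157.31016539] 22.49503052094991
[ 514.82751543 -159.20721698    4.69961157] [-0.55376693  0.44670198  0.32442755]
14.245945372397392 50.50437927246094
14.14111070900872 50.0862193107605 28.275
```

Run:
```python
from h import *
v=np.load("jig2.npy");ori=[180,0,v[2]]
P=lambda x,y,z:J([x,y,z],v[:3])[0].tolist()
goto(P(-120,0,90),ori)
move_l(P(-105,0,46.7),speed=120);wait(.3)
o=get_obs();print(o["tcp_pos"],P(-105,0,46.7),o["ee_rot"],o["t"],o["joint_pos"].round(0))
im=get_image("wrist");np.save("o6.npy",o,allow_pickle=True);C=cam("wrist",o)
tip=[proj(C,J([[-35,0,50],[-75,0,50]],v[:3])).round(1).tolist()];print("pred tip, shank root",tip)
L=[[x,y,70] for x in(-15,-7,7,15) for y in(-14,14)];print(proj(C,J(L,v[:3])).round(1).tolist())
cv2.imwrite("pics/w6.png",im[:,:,::-1])
q=proj(C,J([[-35,0,50]],v[:3]))[0].astype(int);print(q)
x0,y0=max(q[0]-100,0),max(q[1]-130,0);cv2.imwrite("pics/w6c.png",cv2.resize(im[y0:y0+150,x0:x0+200,::-1],None,fx=4,fy=4,interpolation=2));print(x0,y0)
```

```text
[442.44155735  53.45236116  47.39969952] [441.9565322909412, 53.43844877716618, 46.7] [-1.79985929e+02 -8.12988327e-02 -1.19769611e+01] 30.0583 [ -2.   5. 123.  -0.  51. 100.]
pred tip, shank root [[[271.0, 123.2], [271.0, 213.9]]]
[[311.1, 63.6], [230.5, 63.5], [311.9, 38.2], [229.7, 38.1], [313.2, -8.6], [228.3, -8.6], [314.0, -36.6], [227.5, -36.7]]
[270 123]
170 0
```

View pics/w6c.png

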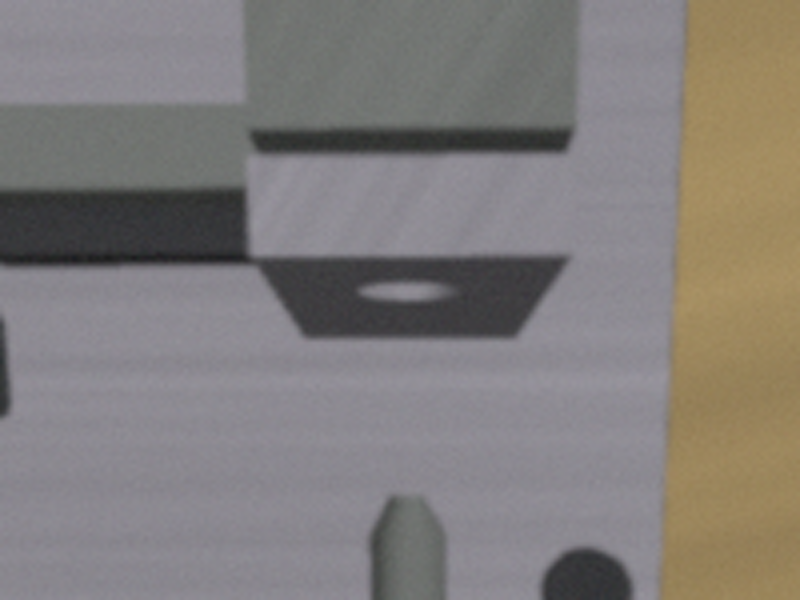

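Run:
```python
from h import *
v=np.load("jig2.npy");ori=[180,0,v[2]]
P=lambda x,y,z:J([x,y,z],v[:3])[0].tolist()
a=np.radians(v[2]);Rj=np.array([[np.cos(a),np.sin(a),0],[-np.sin(a),np.cos(a),0],[0,0,1]])
z=46.0
move_l(P(-105,0,z),speed=60);move_l(P(-88,0,z),speed=60);wait(.2)
f0=np.array(get_obs()["wrist_force"]);x=-88
while x<-37:
    x+=2 if x<-44 else 1;move_l(P(x,0,z),speed=30)
    o=get_obs();f=Rj@(o["wrist_force"]-f0)
    if np.linalg.norm(f)>4 or x%8==0:print(x,f.round(1),np.round(o["tcp_pos"][2],1),round(o["t"],1))
    if f[0]<-12:break
q=Rj@(np.array(o["tcp_pos"])-[v[0],v[1],0]);print("tcp in jig",q.round(1),get_obs()["t"])
```

```text
-80 [ 0.2 -0.4 -1.2] 46.1 32.0
-72 [-0.5  0.3  0.2] 46.0 33.0
-64 [-0.1  0.8 -0.6] 46.1 34.0
-56 [ 0.4  0.7 -0.5] 46.1 35.0
-48 [ 0.2  0.3 -0.3] 46.1 36.0
-40 [ 0.3  0.4 -1.2] 46.0 37.5
-38 [-4.6  0.4  1.5] 45.6 38.0
-37 [-6.4 -0.1  2.7] 45.3 38.2
tcp in jig [-39.4  -0.1  45.3] 38.2417
```

Run:
```python
from h import *
v=np.load("jig2.npy");ori=[180,0,v[2]]
P=lambda x,y,z:J([x,y,z],v[:3])[0].tolist()
grip(36);wait(.2)
move_l(P(-38,0,120),speed=80)
goto(P(-75,0,190),ori);wait(.3)
o=get_obs();C=cam("wrist",o);im=get_image("wrist");cv2.imwrite("pics/w7.png",im[:,:,::-1])
q=proj(C,J([[-15,0,50],[-55,0,58],[30,0,50]],v[:3])).round(1);print(q.tolist(),o["t"])
x0=max(int(q[0][0])-100,0);y0=max(int(q[0][1])-80,0)
cv2.imwrite("pics/w7c.png",cv2.resize(im[y0:y0+150,x0:x0+200,::-1],None,fx=4,fy=4,interpolation=2));print(x0,y0)
```

```text
[[270.9, 133.3], [270.9, 181.1], [270.8, 76.9]] 40.575
170 53
```

View pics/w7c.png

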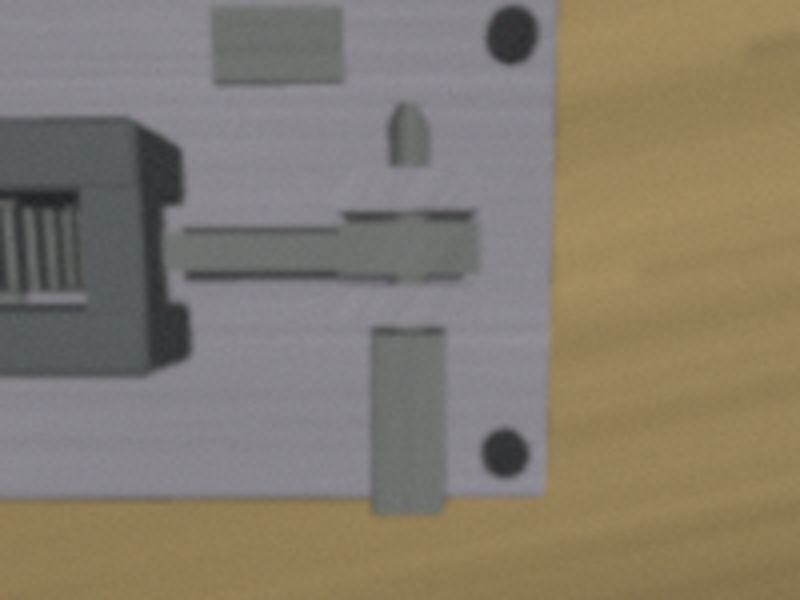

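```bash
python3 -c "
from station import *
print(sign_off())"
```

```text
the job is handed in; nothing more can be done
None
```

I handed the job in at about 41 s of the 72 s allowed. I rolled the tongue into line by the thumbwheel alone, and the long pin is released through all three eyes, its handle at the near lug (tip about 29 mm of 30 in the last picture); the hand-in reported no verdict.

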